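Clamp a handball in the stitching clamp

ROBOT

A 6-joint arm with a two-finger parallel gripper is mounted at the origin on the work surface. World frame = base frame: x ahead of the robot, y to its left, z up, the work surface at z = 0. Lengths are in m, angles in rad, forces in N, time in s.
With the tool pointing down it reaches from about 0.3 to 0.775 m from the base axis. Payload 14.6 kg.
Tool frame: the origin (TCP) lies midway between the tips of the shut fingers; the grasp point (between the pads) lies 19 mm behind it (ctrl.hold_point_z is the distance from the TCP to the grasp point, in m); z points along the fingers, x is the direction in which the jaws open and shut, and the axes are right-handed (so a half turn about z gives the same grasp; the last joint's range is limited). The gripper opens to 94 mm and grips with 3 to 60 N. Pads are 16 mm wide; open, the fingers measure 119 mm over their backs; the gripper's body (75 mm by 177 mm) begins 78 mm behind the grasp point.
Start: joints at [1.163, 0.3, 1.521, -0, 1.321, -0.067], TCP at [0.184, 0.518, 0.205] pointing down, gripper open.
Joint ranges: [-3.03, 3.03], [-0.79, 2.21], [0.23, 2.52], [-1.04, 4.18], [0, 3.07], [-2.55, 2.55]. Speed limits (rad/s): [2.22, 2.22, 2.57, 3.14, 3.14, 3.14].

INTERFACE

Orientations are given as [roll, pitch, yaw] about the fixed x, y, z axes, in that order (R = Rz(yaw) Ry(pitch) Rx(roll)).
In Python, from station import ctrl, viewer, ticket, nets gives the robot as it stands.
- The arm moves only by the tool carry_out, never from a script. Its argument "commands" is one flat list of numbers, 7 for each row, row after row: the closure, from -1 (fully open) to 1 (shut), so that 0 is half open, then the shift along the world's x, y, z in cm, then the turn, a rotation vector about the world's x, y, z in rad. In form: [gripper, tx, ty, tz, ax, ay, az, gripper, tx, ty, tz, ax, ay, az, ...]. A call has 1 to 12 rows; each row is the pose to reach, as a shift and turn from the pose measured when the call began; what a row does not reach only later rows make up. A row lasts 1/12 s, in which the tool goes at most 41.7 mm and 7.16 degrees, less where a joint would pass 70% of its speed; a pose out of reach is approached as far as the arm can. A call with a gripper value outside its range is refused whole. The fingers move at their own pace and stop on an object; "force" is the grip in N (left out, the last holds). Time passes only in rows, so rows that repeat a pose let the fingers close. It gives the time, the measured TCP pose, the force and the opening at its end, in the units of the state.
- ctrl.get_obs(): the state, without advancing time (a new reading comes with each control period).
- viewer.camera(name): name is "side" or "top"; returns (picture, depth): 420x560x3 uint8, blue, green, red; 420x560 float32, m along the optical axis (not along the pixel's ray), 0 where there is no reading.
- viewer.camera_info(name): a dict with "fx", "fy", "cx", "cy" (pixels), "D" ([k1, k2, p1, p2, k3] as OpenCV has them; the pictures are not rectified), "R" (3x3) and "t" (3): a world point X has camera coordinates R X + t. Camera axes: x right, y down, z forward; pixel columns grow to the right and rows downward; lengths in m; the calibration is good to about 2 mm. A picture is of the moment at which its call begins. camera_info takes no time and is no camera call.
- ticket.hand_in(): hands the job in, once; it reports no verdict.
Trained networks look in the newest picture that a camera, given by its name, has taken for a name from the list of things; names that differ only in an ending like _2 or _b are one class to them, and where a whole thing is asked for, a point or a joint stands for the part that bears it (a point fixed in the world has none). Each returns a list of dicts, best first, with "confidence" (0 to 1); they miss things now and then, are a little off and sometimes report something else, mostly with a low value. They report only what shows in the picture. A call takes as long as a camera call. They do not tell look-alikes from the thing itself.
- nets.silhouettes(camera, thing): "region" (420x560 bool, what is visible of it) and "extent" ([left, top, right, bottom] in pixels, round what is visible of it).
The state is a dict: "time_s": time; "qpos": joint angles; "joint_vel": joint speeds; "tau": joint torques, N m; "ee_pos": TCP position; "eef_rot": TCP orientation; "force": force on the tool from outside, world axes, zero at the start; "moment": the same for the moment, N m; "grip_width": finger opening in m.
Only numpy, scipy, OpenCV 4.12 (cv2) and the standard library are available. Lean on these libraries where they do the work, as an engineer would, in place of code of your own. Each camera call takes 0.05 s, during which the arm holds its last target. There are 200 camera calls.

TASK

Clamp the larger of the two stitched balls in the wooden bench clamp. Keep the sliding jaw's lock tab pressed down while you slide the jaw open, set the ball in the hollow between the jaws and let go, then, tab held down again, slide the jaw up against the ball and let the tab spring right up so that the jaw is locked. Leave the smaller ball in its rest.

Things in the scene. Friction and masses are not known exactly. Their poses are not given: they have to be found in the camera images.
- clamp: Ball clamp fixed on the bench: wooden beam 235 x 56 mm, top 36 mm above the bench, on a foot board 270 x 120 x 10 mm; in its top, near one end, a hollow 41 mm wide, 16 mm deep. Origin on the bench under the hollow's middle; x along the beam, the way the jaw opens. Fixed steel jaw 56 mm wide, face at x = -32.5 mm, top 84 mm above the bench; the sliding jaw is on the +x side.
- seat (a point): Where the middle of the larger ball lies when it sits in the hollow: on the hollow's axis, 59 mm above the bench. Beam and jaws are 56 mm wide, narrower than the ball, so fingers that hold the ball from the beam's two sides pass clear of them.
- jaw (a joint): Sliding jaw along clamp +x, m, 0 to 0.085 (fully open); its face is at clamp x = -0.010 + this. Starts at 0.002 to 0.015, over the hollow; there a lock pin stops it opening past 0.017. Meets the seated larger ball at about 0.041, and at 0.0395 has pressed it to the fixed jaw; the pin locks from 0.0382 to 0.0414 (other notches every 12 mm). About 3 N to slide.
- jaw_face (a point): On the face of the sliding jaw that meets the ball, midway in its width, 58 mm above the bench; x as the clamp's, pointing away from the ball. Dark steel jaw plate 56 mm wide, 12 mm thick, top 84 mm above the bench; behind it (+x) is the deck with the tab.
- tab_top (a point): Middle of the top of the lock tab: ribbed aluminium plate 44 mm along the beam by 40 mm, 66 mm above the bench when up, 65 mm behind the jaw face. It lies between two steel cheeks of the jaw, inner faces 24 mm from this point either way along the beam, tops 78 mm above the bench, open at the sides. Closed fingertips fit between them, hold the tab down and push the jaw by a cheek.
- tab (a joint): Travel of the sprung lock tab straight down, m: 0 up, 0.010 bottom. Spring force 5 N at the top, 9 N at the bottom. The jaw slides freely only with the tab at 0.007 or deeper; above that its pin stands between the teeth of the steel combs on the beam and blocks the jaw. Let go between notches, the tab stays down on a tooth at about 0.0065.
- ball_center (a point): Centre of the larger ball: pale leather, dark seams, 62 mm diameter, about 105 g. It starts in a round wooden rest (fixed ring, 54 mm across, 24 mm high), its centre 51 mm above the bench. The two rests stand one on each side of the clamp; which of them holds the larger ball varies.
- core_center (a point): Centre of the smaller ball: the same leather, 46 mm diameter, in the other rest, its centre 41 mm above the bench. To be left alone.
Things that resemble listed ones, but are neither listed nor needed, are in the scene too. Leave any green look-alike of the part that bears ball_center alone.

How it is judged:
By the outcome, as a careful person would: the job done as asked, in the order asked, and still so for the second after the job is handed in, with the robot touching nothing.
It also fails if it takes over 58 s, if anything falls off the work surface, if the arm or the gripper's body presses on something with over 40 N, if the wrist force passes 120 N, or if a joint passes its speed limit or range.

## Working session

There is one attempt and no reset: what is moved stays moved. The work goes in short steps, Python scripts to look and compute and a tool call to move; the robot and the scene stay as the last step left them, time stands still between calls to the robot, and variables do not carry over. Pictures are saved under pics/ and viewed, about 8 in all and at most 12, crops included, and the job is handed in when it is done.

Besides the shell and the picture viewer there is one more tool, called after "Emit:" as name(argument=value, ...) on one line, values as JSON. carry_out: Moves the arm, as the interface text tells. Its arguments: {"type":"object","properties":{"commands":{"type":"array","items":{"type":"number"}},"force":{"type":"number"}},"required":["commands"]}

```bash
mkdir -p pics; ls
cat > h.py <<'E'
import numpy as np, cv2
from station import ctrl, viewer, ticket, nets
def deproj(cam, uv, d):
    c=viewer.camera_info(cam); K=np.array([[c['fx'],0,c['cx']],[0,c['fy'],c['cy']],[0,0,1]])
    uv=np.asarray(uv,float).reshape(-1,1,2)
    n=cv2.undistortPoints(uv,K,np.array(c['D'])).reshape(-1,2)
    P=np.c_[n,np.ones(len(n))]*np.asarray(d,float).reshape(-1,1)
    return (P-np.array(c['t']))@np.array(c['R'])
def proj(cam,X):
    c=viewer.camera_info(cam); K=np.array([[c['fx'],0,c['cx']],[0,c['fy'],c['cy']],[0,0,1]])
    return cv2.projectPoints(np.asarray(X,float).reshape(-1,3),cv2.Rodrigues(np.array(c['R'],float))[0],np.array(c['t'],float),K,np.array(c['D'],float))[0].reshape(-1,2)
def cloud(cam,region,depth):
    v,u=np.nonzero(region&(depth>0)); return deproj(cam,np.c_[u,v],depth[v,u])
E
python3 - <<'E'
from h import *
print(ctrl.get_obs())
for c in ['top','side']:
    p,d=viewer.camera(c); cv2.imwrite(f'pics/{c}0.png',p); np.save(f'{c}0.npy',d)
    i=viewer.camera_info(c); print(c,'cam pos',-np.array(i['R']).T@np.array(i['t']),i['fx'])
    for t in ['ball_center','core_center','clamp','jaw','tab']:
        for r in nets.silhouettes(c,t)[:4]:
            P=cloud(c,r['region'],d)
            print(t,round(r['confidence'],2),r['extent'],len(P),np.median(P,0).round(3) if len(P) else '', np.percentile(P,98,axis=0).round(3) if len(P) else '')
E
```

```text
pics
{'time_s': 0.0, 'qpos': array([ 1.16338114e+00,  3.00485956e-01,  1.52160036e+00,  1.67494471e-05,
        1.32071688e+00, -6.65637449e-02]), 'joint_vel': array([ 0.00039124, -0.00025604,  0.00071786,  0.00044838, -0.0005438 ,
        0.00014397]), 'tau': array([ 2.94448755e-04, -5.31809700e+01, -3.52731299e+01,  7.07899220e-02,
        2.45124620e-02, -6.45804903e-05]), 'ee_pos': array([0.18372962, 0.51811209, 0.20487004]), 'eef_rot': array([-3.14149595e+00,  1.20677530e-03,  1.22994079e+00]), 'force': array([-0.0177527 ,  0.18536157,  1.11759189]), 'moment': array([ 0.02092983, -0.02303319, -0.02125418]), 'grip_width': 0.09413295950167305}
top cam pos [0.37326413 0.04784188 1.39178905] 545.8835850002921
ball_center 0.95 [151.9, 207.7, 179.1, 230.8] 531 [0.443 0.308 0.07 ] [0.471 0.348 0.082]
ball_center 0.86 [163.3, 157.6, 186.3, 183.7] 483 [0.555 0.29  0.051] [0.583 0.32  0.063]
ball_center 0.73 [113.6, 228.7, 139.4, 254.6] 487 [0.391 0.407 0.051] [0.418 0.435 0.062]
core_center 0.72 [233.5, 165.7, 297.7, 277.4] 5034 [0.43  0.069 0.013] [0.561 0.141 0.084]
core_center 0.7 [39
[... 572 characters left out ...]
_center 0.76 [165.2, 164.0, 184.7, 180.4] 331 [0.385 0.397 0.047] [0.414 0.429 0.061]
ball_center 0.62 [196.5, 164.9, 222.1, 188.0] 372 [0.438 0.295 0.065] [0.467 0.326 0.08 ]
ball_center 0.62 [232.1, 152.1, 255.7, 176.0] 311 [0.547 0.278 0.046] [0.577 0.305 0.062]
core_center 0.68 [207.7, 197.1, 316.8, 275.2] 4001 [0.414 0.05  0.031] [0.545 0.139 0.083]
core_center 0.67 [361.4, 291.9, 386.9, 314.1] 380 [ 0.468 -0.271  0.053] [ 0.512 -0.243  0.062]
clamp 0.61 [206.8, 199.1, 315.0, 277.3] 3997 [0.415 0.05  0.031] [0.547 0.137 0.083]
jaw 0.82 [236.9, 204.9, 283.2, 240.9] 911 [0.43  0.059 0.064] [0.478 0.098 0.084]
tab 0.7 [245.1, 214.3, 261.6, 230.2] 191 [0.417 0.07  0.065] [0.437 0.092 0.068]
```

Run:
```python
import cv2
p=cv2.imread('pics/top0.png'); cv2.imwrite('pics/top_c.png',cv2.resize(p[130:300,90:430],None,fx=2.35,fy=2.35,interpolation=cv2.INTER_CUBIC))
cv2.imwrite('pics/side_c.png',cv2.resize(cv2.imread('pics/side0.png')[130:330,150:410],None,fx=3,fy=3,interpolation=cv2.INTER_CUBIC))
```

```text
(no output)
```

View pics/top_c.png

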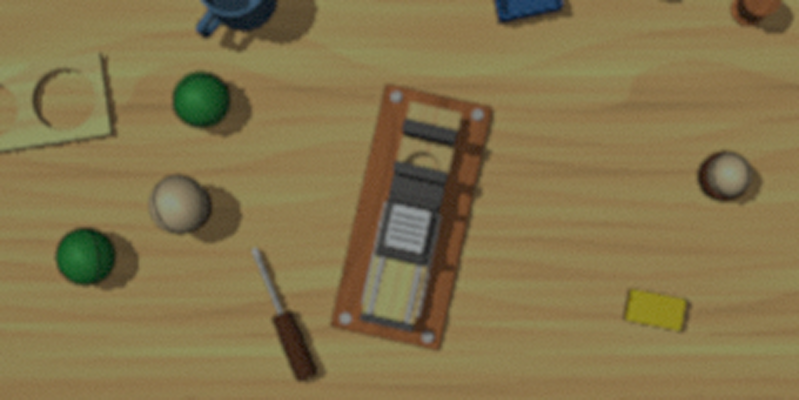

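View pics/side_c.png

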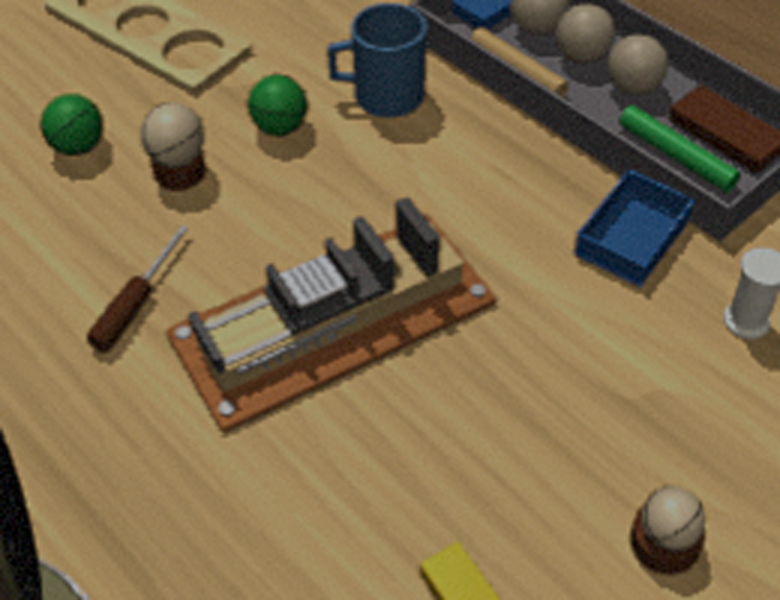

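Pale ball in the left rest, top px (165,217), top height 0.082 ≈ 51+31 mm: the larger one. The pale ball at (401,205), top height 0.064 = 41+23 mm, is the smaller one. The green ones at (174,170) and (126,241) are look-alikes to leave alone. The crops confirm this. The clamp's jaw opens towards the bottom of the image.

```bash
cat > fit.py <<'E'
from h import *
from scipy.optimize import least_squares
def fitball(cam,region,d,r,z):
    P=cloud(cam,region,d); P=P[P[:,2]>z-0.005]
    f=lambda c:np.linalg.norm(P-[c[0],c[1],c[2]],axis=1)-r
    s=least_squares(f,[*np.median(P[:,:2],0),z],loss='soft_l1',f_scale=0.002); return s.x,np.std(s.fun)
E
python3 - <<'E'
from fit import *
allP=[]
for c in ['top','side']:
    p,d=viewer.camera(c)
    for r in nets.silhouettes(c,'ball_center'):
        print(c,'ball',r['extent'],fitball(c,r['region'],d,.031,.051))
    for r in nets.silhouettes(c,'core_center')[:2]:
        print(c,'core',r['extent'],fitball(c,r['region'],d,.023,.041))
    R=[r for r in nets.silhouettes(c,'clamp')][0]['region']
    R=cv2.dilate(R.astype(np.uint8),np.ones((7,7)))>0
    P=cloud(c,R,d); 
    b=P[(P[:,2]>.005)&(P[:,2]<.095)]
    m=cv2.minAreaRect(b[:,:2].astype(np.float32)*1000); print(c,'rect',m)
    np.save(f'cl_{c}.npy',P)
    cc=np.array(m[0])/1000
    # use long axis
    bx=cv2.boxPoints(m)/1000; e=[bx[1]-bx[0],bx[2]-bx[1]]; a=max(e,key=np.linalg.norm); a=a/np.linalg.norm(a)
    if a[0]>0:a=-a
    n=np.array([-a[1],a[0]])
    q=np.c_[(P[:,:2]-cc)@a,(P[:,:2]-cc)@n]*1000
    print('axis',a,np.degrees(np.arctan2(a[1],a[0])))
    for lo,hi in [(.078,.09),(.072,.0785),(.06,.070),(.03,.042)]:
        k=(P[:,2]>lo)&(P[:,2]<hi); print(lo,k.sum(),'y',np.percentile(q[k,1],[2,50,98]).round(1),'xhist',[(int(x),int(h)) for h,x in zip(*np.histogram(q[k,0],np.arange(-140,145,5))) if h>0])
E
```

```text
top ball [113.8, 229.6, 139.0, 252.6] (array([0.390788  , 0.41270492, 0.0293225 ]), np.float64(0.002242806990592947))
top ball [164.2, 159.7, 189.6, 182.6] (array([0.55672944, 0.29225851, 0.02976487]), np.float64(0.0022167271408047476))
top ball [227.5, 167.9, 299.7, 279.4] (array([0.44378291, 0.06619074, 0.07033804]), np.float64(0.029000356777931394))
top core [389.9, 195.5, 409.0, 215.7] (array([ 0.47484804, -0.26926888,  0.03970128]), np.float64(0.00201079988883086))
top rect ((434.494384765625, 69.40899658203125), (133.33624267578125, 284.221435546875), 77.62673950195312)
axis [-0.9767724  0.2142795] 167.62672
0.078 291 y [-25.2   0.5  27.4] xhist [(-95, 23), (-90, 45), (-85, 48), (-80, 16), (-50, 26), (-45, 46), (-40, 39), (-15, 12), (-10, 11), (40, 15), (45, 10)]
0.072 128 y [-24.5   1.3  24.8] xhist [(-95, 3), (-90, 3), (-80, 9), (-50, 3), (-45, 3), (-40, 7), (-15, 32), (-10, 16), (-5, 1), (0, 1), (10, 1), (40, 24), (45, 25)]
0.06 301 y [-19.3  -0.1  20. ] xhist [(-80, 9), (-40, 7), (-10, 4), (-5, 32), (0, 30), (5, 33), (10, 31), (15, 32), (20, 32), (25, 34), (30, 31), (35, 22
[... 1461 characters left out ...]
80, 24), (-50, 2), (-45, 5), (-40, 28), (-15, 3), (-10, 26), (-5, 24), (0, 26), (5, 24), (10, 23), (15, 28), (20, 28), (25, 23), (30, 24), (35, 16), (40, 4), (45, 19), (115, 1)]
0.03 799 y [-28.3  12.7  29.9] xhist [(-120, 9), (-115, 17), (-110, 17), (-105, 10), (-100, 7), (-95, 3), (-90, 5), (-85, 11), (-80, 38), (-75, 32), (-70, 26), (-65, 11), (-60, 10), (-55, 7), (-50, 3), (-45, 6), (-40, 3), (-35, 4), (-30, 7), (-25, 7), (-20, 5), (-15, 3), (-10, 7), (-5, 6), (0, 9), (5, 6), (10, 6), (15, 8), (20, 7), (25, 7), (30, 6), (35, 7), (40, 7), (45, 11), (50, 42), (55, 35), (60, 41), (65, 37), (70, 39), (75, 43), (80, 39), (85, 41), (90, 39), (95, 41), (100, 40), (105, 16), (110, 7), (115, 11)]
```

Run:
```python
from fit import *
for c in ['top','side']:
    p,d=viewer.camera(c)
    for r in nets.silhouettes(c,'ball_center'):
        P=cloud(c,r['region'],d)
        if abs(np.median(P,0)[0]-.443)<.03: print(c,'ball',fitball(c,r['region'],d,.031,.051))
    P=np.load(f'cl_{c}.npy')
    # board outline: optimise box fit on beam deck + jaws via half-density edges
    a0=np.radians(167.5)
    from scipy.optimize import minimize_scalar
    hi=P[(P[:,2]>.0795)&(P[:,2]<.09)]; 
    def sharp(t):
        x=hi[:,:2]@[np.cos(t),np.sin(t)]*1000; x=x-x.min()
        h=np.histogram(x,np.arange(0,160,1))[0]; h=cv2.GaussianBlur(h.astype(float),(5,1),0); return -(h**2).sum()
    ts=np.radians(np.arange(163,172,.25)); s=[sharp(t) for t in ts]; print(c,'yaw sharp',np.degrees(ts[np.argsort(s)[:6]]))
    a=np.array([np.cos(a0),np.sin(a0)]); n=np.array([-a[1],a[0]]); cc=np.array([.434,.069])
    q=np.c_[(P[:,:2]-cc)@a,(P[:,:2]-cc)@n]*1000
    def rng(lo,hi_,x0,x1):
        k=(P[:,2]>lo)&(P[:,2]<hi_)&(q[:,0]>x0)&(q[:,0]<x1); return k.sum(),np.percentile(q[k,0],[3,50,97]).round(1),np.percentile(q[k,1],[2,98]).round(1), P[k,2].mean().round(4)
    print('fixed',rng(.0795,.09,-105,-68)); print('slide',rng(.0795,.09,-60,-30)); print('cheek1',rng(.0735,.085,-20,2)); print('cheek2',rng(.0735,.085,36,55)); print('tab',rng(.0625,.0695,-15,42)); print('beam',rng(.033,.039,55,100)); print('board',rng(.006,.014,-140,150))
```

```text
top ball (array([0.44432058, 0.31212144, 0.04871877]), np.float64(0.0019848683457499056))
top yaw sharp [167.5  167.75 168.   167.25 168.5  168.75]
fixed (np.int64(120), array([-92.6, -85.3, -79.2]), array([-25.1,  27.2]), np.float64(0.0834))
slide (np.int64(101), array([-48. , -42.1, -37. ]), array([-25.4,  26.2]), np.float64(0.0837))
cheek1 (np.int64(62), array([-15.1, -11.2,  -7.6]), array([-22.8,  22.5]), np.float64(0.0773))
cheek2 (np.int64(61), array([40.8, 44.4, 47.9]), array([-24.2,  23.7]), np.float64(0.0772))
tab (np.int64(229), array([-4.2, 15.5, 36.2]), array([-19.3,  19.1]), np.float64(0.0656))
beam (np.int64(286), array([56.4, 76.6, 98.2]), array([-28.8,  27.8]), np.float64(0.0358))
board (np.int64(2180), array([-129. ,   -3. ,  130.8]), array([-58.5,  58.4]), np.float64(0.0095))
side ball (array([0.44623249, 0.3112871 , 0.04927834]), np.float64(0.001666288494674389))
side yaw sharp [165.75 166.   168.5  167.75 167.5  169.  ]
fixed (np.int64(94), array([-92.2, -84.7, -78.6]), array([-25.5,  28.8]), np.float64(0.0828))
slide (np.int64(84), array([-47.2, -41.2, -36.1]), array([-25.3,  27.4]), np.float64(0.0828))
cheek1 (np.int64(48), array([-14.4, -10.8,  -7.3]), array([-22.4,  24.2]), np.float64(0.0767))
cheek2 (np.int64(54), array([41.3, 45.4, 49. ]), array([-23.3,  24.9]), np.float64(0.0768))
tab (np.int64(223), array([-7.8, 14.4, 36. ]), array([-18.5,  22.6]), np.float64(0.0654))
beam (np.int64(294), array([56.6, 77.7, 98.7]), array([-28.4,  28.8]), np.float64(0.0357))
board (np.int64(1482), array([-128. ,   30.8,  131.4]), array([-55.9,  60.3]), np.float64(0.0092))
```

Emit:
carry_out(commands=[1,8,-15,0,0,0,0.122,1,16,-30,0,0,0,0.122,1,23,-45,-4,0,0,0.122,1,23,-45,-4,0,0,0.122,1,23,-45,-4,0,0,0.122,1,23,-45,-4,0,0,0.122,1,23,-45,-4,0,0,0.122,1,23,-45,-4,0,0,0.122,1,23,-45,-4,0,0,0.122,1,23,-45,-4,0,0,0.122,1,23,-45,-4,0,0,0.122,1,23,-45,-4,0,0,0.122], force=10)

```text
time_s: 2.2
ee_pos: [0.411, 0.073, 0.1663]
eef_rot: [3.141, -0.0, 1.352]
force: [0.2, 0.1, -0.0]
grip_width: 0.0174
```

Emit:
carry_out(commands=[1,0,0,-3,0,0,0,1,0,0,-6,0,0,0,1,0,0,-8,0,0,0,1,0,0,-9.4,0,0,0,1,0,0,-9.4,0,0,0,1,0,0,-9.4,0,0,0])

```text
time_s: 2.7
ee_pos: [0.4109, 0.073, 0.0724]
eef_rot: [3.142, -0.0, 1.352]
force: [-0.3, -0.8, -0.1]
grip_width: 0.0007
```

Run:
```python
from h import *
o=ctrl.get_obs(); print(o['ee_pos'],o['eef_rot'],o['force'],o['grip_width'])
p,d=viewer.camera('side'); cv2.imwrite('pics/s1.png',cv2.resize(p[160:300,190:340],None,fx=4,fy=4,interpolation=cv2.INTER_CUBIC))
```

```text
[0.41087971 0.07296588 0.07240845] [ 3.14157167e+00 -4.35597103e-05  1.35195467e+00] [-0.27298437 -0.81731133 -0.08030357] 0.00070406287351052
```

View pics/s1.png

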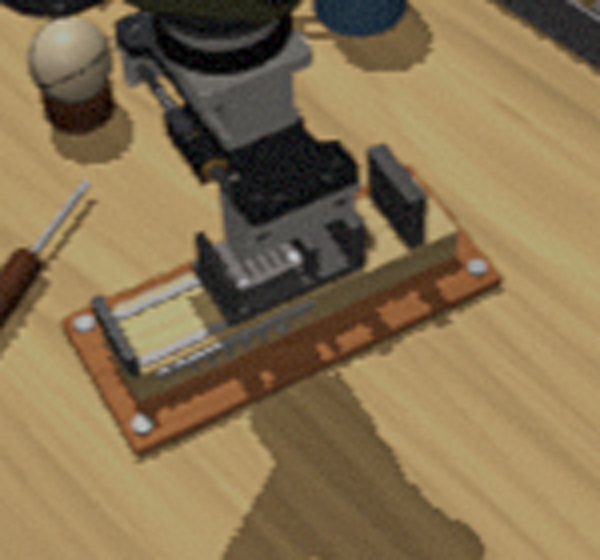

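The shut fingers (crop px ~(270,230)) stand over the ribbed tab between its cheeks. Pressing next.

Emit:
carry_out(commands=[1,0,0,-0.5,0,0,0,1,0,0,-0.9,0,0,0,1,0,0,-1.2,0,0,0,1,0,0,-1.5,0,0,0,1,0,0,-1.5,0,0,0])

```text
time_s: 3.17
ee_pos: [0.4121, 0.0732, 0.0585]
eef_rot: [3.138, -0.001, 1.352]
force: [0.7, 0.7, 8.0]
grip_width: 0.0002
```

Emit:
carry_out(commands=[1,0,0,-0.25,0,0,0,1,0,0,-0.25,0,0,0,1,-0.4,0.09,-0.25,0,0,0,1,-0.8,0.18,-0.25,0,0,0,1,-1.2,0.27,-0.25,0,0,0,1,-1.6,0.35,-0.25,0,0,0,1,-2.0,0.44,-0.25,0,0,0,1,-2.4,0.53,-0.25,0,0,0])

```text
time_s: 3.83
ee_pos: [0.3892, 0.0785, 0.0569]
eef_rot: [3.135, -0.002, 1.352]
force: [2.9, -1.5, 7.2]
grip_width: 0.0005
```

Emit:
carry_out(commands=[1,-0.5,0.11,-0.12,0,0,0,1,-1.0,0.22,-0.12,0,0,0,1,-1.5,0.33,-0.12,0,0,0,1,-2.0,0.44,-0.12,0,0,0,1,-2.5,0.55,-0.12,0,0,0,1,-3.0,0.66,-0.12,0,0,0,1,-3.5,0.77,-0.12,0,0,0,1,-4.0,0.88,-0.12,0,0,0,1,-4.5,1.0,-0.12,0,0,0,1,-5.0,1.1,-0.12,0,0,0,1,-5.3,1.17,-0.12,0,0,0,1,-5.3,1.17,-0.12,0,0,0])

```text
time_s: 4.83
ee_pos: [0.3371, 0.0904, 0.0566]
eef_rot: [3.132, -0.003, 1.353]
force: [0.0, -0.8, 7.0]
grip_width: 0.0002
```

Emit:
carry_out(commands=[1,0,0,2,0,0,0,1,0,0,6,0,0,0,0,0,0,10,0,0,0,-1,2.7,5.5,10,0,0,0,-1,5.4,11,10,0,0,0,-1,8.1,16.5,10,0,0,0,-1,10.8,22.1,10,0,0,0,-1,10.8,22.1,10,0,0,0,-1,10.8,22.1,10,0,0,0,-1,10.8,22.1,10,0,0,0])

```text
time_s: 5.67
ee_pos: [0.4464, 0.3158, 0.1555]
eef_rot: [3.132, -0.003, 1.355]
force: [-0.4, -0.5, -0.8]
grip_width: 0.0507
```

Run:
```python
from h import *
o=ctrl.get_obs(); print(o['ee_pos'],o['eef_rot'],o['force'],o['grip_width'])
a=np.array([np.cos(np.radians(167.5)),np.sin(np.radians(167.5))]); n=np.array([-a[1],a[0]]); O=np.array([.479,.0585])
for c in ['top','side']:
    p,d=viewer.camera(c); cv2.imwrite(f'pics/{c}2.png',cv2.resize(p[130:310,110:310],None,fx=3,fy=3,interpolation=cv2.INTER_CUBIC))
    P=cloud(c,np.ones_like(d,bool),d); q=np.c_[(P[:,:2]-O)@a,(P[:,:2]-O)@n,P[:,2]]*1000
    q=q[(abs(q[:,1])<24)&(q[:,0]>-60)&(q[:,0]<200)]
    for lo,hi in [(79.5,90),(73,79.5),(63,69),(52,63),(24,34)]:
        k=(q[:,2]>lo)&(q[:,2]<hi); print(c,lo,[(int(x),int(h)) for h,x in zip(*np.histogram(q[k,0],np.arange(-60,202,3))) if h>2])
```

```text
[0.44635369 0.31580733 0.15545949] [ 3.1319412  -0.00331306  1.3552596 ] [-0.40670407 -0.46970295 -0.79887667] 0.050739946047171976
top 79.5 [(-48, 12), (-45, 23), (-42, 22), (-39, 25), (-36, 24), (-33, 4), (75, 24), (78, 21), (81, 20), (84, 19), (108, 5), (111, 3), (114, 3), (165, 7), (168, 4)]
top 73 [(-36, 5), (-33, 4), (75, 3), (78, 3), (81, 5), (84, 4), (105, 3), (108, 19), (111, 20), (114, 10), (162, 9), (165, 18), (168, 19), (171, 6)]
top 63 [(117, 10), (120, 16), (123, 16), (126, 13), (129, 14), (132, 16), (135, 16), (138, 16), (141, 19), (144, 13), (147, 14), (150, 13), (153, 11), (156, 12), (159, 13), (162, 4)]
top 52 [(-36, 4), (-33, 4), (84, 3), (87, 4), (90, 4), (99, 5), (102, 4), (105, 3), (117, 6), (120, 3), (123, 6), (126, 6), (129, 5), (132, 5), (135, 6), (138, 3), (144, 6), (147, 6), (150, 4), (153, 8), (156, 7), (159, 6), (162, 14)]
top 24 [(-60, 6), (-57, 5), (-54, 6), (-36, 4), (-33, 3), (-30, 8), (-27, 9), (-24, 8), (-21, 9), (-18, 5), (-15, 6), (-9, 4), (-6, 3), (0, 4), (3, 3), (6, 3), (9, 4), (12, 6), (15, 9), (18, 7), (21, 8), (24, 8), (27, 9), (33, 9), (36, 7), (39, 5), (42, 9), (45, 7), (48, 4), (51, 7), (54, 5), (57, 6), (60, 9), (63, 9), (66, 5), (69, 9), (72, 4)]
side 79.5 [(-48, 7), (-45, 14), (-42, 18), (-39, 16), (-36, 20), (-33, 6), (75, 16), (78, 19), (81, 18), (84, 18)]
side 73 [(-36, 4), (-33, 12), (84, 11), (108, 14), (111, 22), (114, 18), (162, 18), (165, 20), (168, 16)]
side 63 [(-36, 9), (-33, 9), (84, 10), (114, 10), (117, 7), (120, 15), (123, 15), (126, 16), (129, 12), (132, 16), (135, 14), (138, 12), (141, 17), (144, 15), (147, 14), (150, 17), (153, 16), (156, 17), (159, 3), (168, 9)]
side 52 [(-36, 14), (-33, 12), (84, 19), (87, 3), (114, 14), (117, 3), (132, 3), (135, 3), (156, 3), (159, 5), (168, 13)]
side 24 [(-27, 3), (-24, 5), (-21, 9), (-18, 5), (-15, 6), (-12, 3), (-9, 3), (-3, 3), (0, 3), (12, 4), (24, 3), (30, 6), (39, 5), (42, 3), (51, 3), (54, 4), (57, 4)]
```

View pics/side2.png

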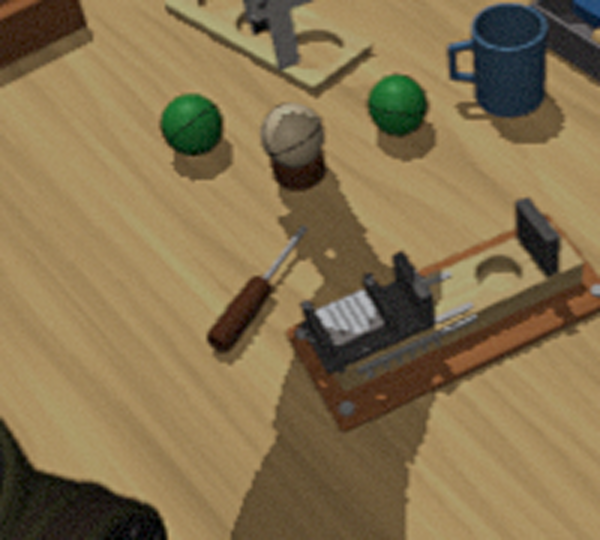

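Jaw is fully open (face at about 75 mm) and the ball is undisturbed in its rest (crop px (292,135)). Now the ball.

Emit:
carry_out(commands=[-1,-0.1,-0.4,0,0,0,0,-1,-0.1,-0.4,-1,0,0,0,-1,-0.1,-0.4,-2,0,0,0,-1,-0.1,-0.4,-3,0,0,0,-1,-0.1,-0.4,-4,0,0,0,-1,-0.1,-0.4,-5,0,0,0,-1,-0.1,-0.4,-5,0,0,0,-1,-0.1,-0.4,-5,0,0,0])

```text
time_s: 6.43
ee_pos: [0.4436, 0.3078, 0.105]
eef_rot: [3.133, -0.001, 1.354]
force: [-0.4, 0.0, -0.6]
grip_width: 0.0936
```

Emit:
carry_out(commands=[-1,0.15,0.4,0,0,0,0,-1,0.15,0.4,-2,0,0,0,-1,0.15,0.4,-4,0,0,0,-1,0.15,0.4,-6,0,0,0,-1,0.15,0.4,-7.2,0,0,0,-1,0.15,0.4,-7.2,0,0,0,-1,0.15,0.4,-7.2,0,0,0])

```text
time_s: 7.02
ee_pos: [0.4453, 0.312, 0.0334]
eef_rot: [3.133, -0.001, 1.354]
force: [0.2, 1.1, 0.5]
grip_width: 0.0942
```

Run:
```python
from h import *
o=ctrl.get_obs(); print(o['ee_pos'],o['force'],o['grip_width'])
p,d=viewer.camera('side'); cv2.imwrite('pics/s3.png',cv2.resize(p[120:220,140:280],None,fx=5,fy=5,interpolation=cv2.INTER_CUBIC))
a=np.array([np.cos(np.radians(167.5)),np.sin(np.radians(167.5))]); n=np.array([-a[1],a[0]]); O=np.array([.479,.0585])
for c in ['top','side']:
    p,d=viewer.camera(c)
    P=cloud(c,np.ones_like(d,bool),d); q=np.c_[(P[:,:2]-O)@a,(P[:,:2]-O)@n,P[:,2]]*1000
    q=q[(abs(q[:,1])<26)&(abs(q[:,0])<28)&(q[:,2]<33.0)&(q[:,2]>15)]
    print(c,len(q),np.percentile(q,[5,50,95],axis=0).round(1).tolist())
```

```text
[0.445294   0.31198688 0.03340664] [0.20321635 1.13863955 0.46211254] 0.09416620736215374
top 253 [[-20.8, -19.5, 16.1], [-1.2, -0.2, 21.1], [20.2, 21.0, 32.4]]
side 166 [[-20.3, -20.9, 17.0], [-3.9, -8.9, 20.6], [18.8, 24.0, 32.5]]
```

View pics/s3.png

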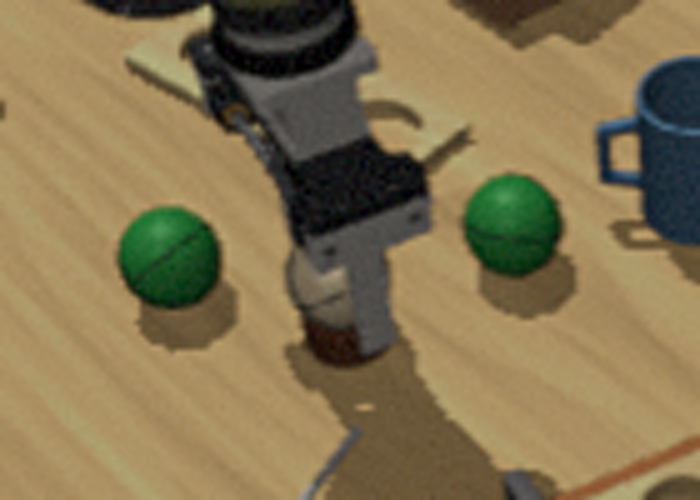

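Fingers stand on both sides of the ball, and the hollow's measured middle agrees with the clamp origin to under 1 mm. Gripping.

Emit:
carry_out(commands=[0.6,0,0,-0.1,0,0,0,0.6,0,0,-0.1,0,0,0,0.6,0,0,-0.1,0,0,0,0.6,0,0,-0.1,0,0,0,0.6,0,0,-0.1,0,0,0,0.6,0,0,-0.1,0,0,0,0.6,0,0,-0.1,0,0,0,0.6,0,0,-0.1,0,0,0,0.6,0,0,-0.1,0,0,0], force=12)

```text
time_s: 7.92
ee_pos: [0.4458, 0.3122, 0.0335]
eef_rot: [3.132, -0.003, 1.354]
force: [-0.1, 1.0, 1.1]
grip_width: 0.0613
```

Held at 61 mm. Lifting and carrying to above the hollow.

Emit:
carry_out(commands=[0.6,0,0,1.5,0,0,0,0.6,0,0,4,0,0,0,0.6,0,0,7,0,0,0,0.6,0,0,10,0,0,0,0.6,0.5,-4,11,0,0,0,0.6,1,-8,11,0,0,0,0.6,1.6,-12,11,0,0,0,0.6,2.2,-16,11,0,0,0,0.6,2.7,-20,11,0,0,0,0.6,3.0,-23,11,0,0,0,0.6,3.3,-25.4,11,0,0,0,0.6,3.3,-25.4,11,0,0,0])

```text
time_s: 8.92
ee_pos: [0.4789, 0.0548, 0.1433]
eef_rot: [3.132, -0.002, 1.351]
force: [0.5, 0.9, -0.7]
grip_width: 0.0612
```

Emit:
carry_out(commands=[0.6,0,0,0,0,0,0,0.6,0,0,0,0,0,0])

```text
time_s: 9.08
ee_pos: [0.4788, 0.0548, 0.1431]
eef_rot: [3.132, -0.002, 1.35]
force: [0.8, -0.0, -0.8]
grip_width: 0.0613
```

Run:
```python
from fit import *
o=ctrl.get_obs(); print(o['ee_pos'],o['eef_rot'],o['force'],o['grip_width'],o['time_s'])
for c in ['top','side']:
    p,d=viewer.camera(c)
    for r in nets.silhouettes(c,'ball_center'): print(c,r['confidence'],r['extent'],np.median(cloud(c,r['region'],d),0).round(3))
    if c=='side': cv2.imwrite('pics/s4.png',cv2.resize(p[130:290,190:350],None,fx=3.5,fy=3.5,interpolation=cv2.INTER_CUBIC))
```

```text
[0.47879334 0.05478012 0.14311393] [ 3.13244394e+00 -1.81007561e-03  1.35025575e+00] [ 0.81983537 -0.0187901  -0.83662553] 0.06133600775466782 9.0833
top 0.89 [160.9, 161.4, 186.2, 181.9] [0.553 0.29  0.052]
top 0.83 [113.6, 229.4, 140.9, 252.7] [0.391 0.407 0.05 ]
top 0.53 [390.5, 196.6, 410.5, 214.8] [ 0.474 -0.266  0.056]
side 0.9 [161.4, 161.4, 186.1, 181.9] [0.385 0.396 0.046]
side 0.68 [232.3, 155.2, 254.1, 174.6] [0.548 0.277 0.046]
side 0.51 [263.2, 175.2, 280.0, 203.7] [0.458 0.047 0.175]
```

View pics/s4.png

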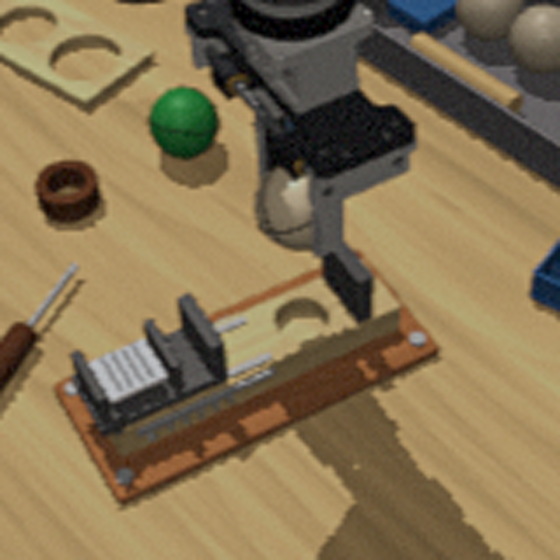

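The ball is held (crop px (290,205)) above the empty hollow (302,315). The jaw stands fully back. Lowering with a slight bias away from the fixed jaw.

Emit:
carry_out(commands=[0.6,-0.13,0.35,0,0,0,0,0.6,-0.13,0.35,-2,0,0,0,0.6,-0.13,0.35,-4,0,0,0,0.6,-0.13,0.35,-6,0,0,0,0.6,-0.13,0.35,-7.5,0,0,0,0.6,-0.13,0.35,-8.5,0,0,0,0.6,-0.13,0.35,-9.3,0,0,0,0.6,-0.13,0.35,-9.8,0,0,0,0.6,-0.13,0.35,-9.8,0,0,0,0.6,-0.13,0.35,-9.8,0,0,0])

```text
time_s: 10.12
ee_pos: [0.4778, 0.0592, 0.0456]
eef_rot: [3.132, -0.002, 1.352]
force: [-0.7, 0.1, -0.7]
grip_width: 0.0617
```

Emit:
carry_out(commands=[0.6,0,-0.05,-0.15,0,0,0,0.6,0.02,-0.05,-0.3,0,0,0,0.6,0.05,-0.05,-0.42,0,0,0,0.6,0.05,-0.05,-0.42,0,0,0,0.6,0.05,-0.05,-0.42,0,0,0])

```text
time_s: 10.53
ee_pos: [0.4794, 0.0586, 0.0424]
eef_rot: [3.129, -0.003, 1.352]
force: [2.8, -0.9, 5.0]
grip_width: 0.0613
```

Emit:
carry_out(commands=[-0.4,0,0,0,0,0,0,-0.6,0,0,0,0,0,0,-0.8,0,0,0,0,0,0,-1,0,0,0,0,0,0,-1,0,0,0,0,0,0,-1,0,0,0,0,0,0,-1,0,0,0,0,0,0,-1,0,0,0,0,0,0])

```text
time_s: 11.2
ee_pos: [0.4794, 0.0586, 0.0424]
eef_rot: [3.129, -0.003, 1.352]
force: [1.0, -0.4, 0.3]
grip_width: 0.0936
```

Emit:
carry_out(commands=[-1,0,0,3,0,0,0,-1,0,0,6,0,0,0,-1,0,0,9,0,0,0,-1,0,0,11,0,0,0,1,-3,0.7,11,0,0,0,1,-6,1.3,11,0,0,0,1,-9,2,11,0,0,0,1,-13.1,2.9,11,0,0,0,1,-13.1,2.9,11,0,0,0,1,-13.1,2.9,11,0,0,0,1,-13.1,2.9,11,0,0,0,1,-13.1,2.9,11,0,0,0])

```text
time_s: 12.2
ee_pos: [0.3493, 0.0875, 0.1525]
eef_rot: [3.129, -0.003, 1.352]
force: [0.6, -0.1, 0.0]
grip_width: 0.0441
```

Emit:
carry_out(commands=[1,0,0,-2,0,0,0,1,0,0,-4,0,0,0,1,0,0,-4,0,0,0,1,0,0,-4,0,0,0,1,0,0,-4,0,0,0])

```text
time_s: 12.62
ee_pos: [0.35, 0.0875, 0.1132]
eef_rot: [3.128, -0.003, 1.351]
force: [-0.8, -0.3, -0.7]
grip_width: 0.0111
```

```bash
cat > meas.py <<'E'
from fit import *
o=ctrl.get_obs(); print(o['ee_pos'],o['eef_rot'],o['force'],o['grip_width'],o['time_s'])
a=np.array([np.cos(np.radians(167.5)),np.sin(np.radians(167.5))]); n=np.array([-a[1],a[0]]); O=np.array([.479,.0585])
print('tcp clamp',((o['ee_pos'][:2]-O)@a*1000).round(1),((o['ee_pos'][:2]-O)@n*1000).round(1))
for c in ['top','side']:
    p,d=viewer.camera(c); cv2.imwrite(f'pics/{c}_last.png',p)
    P=cloud(c,np.ones_like(d,bool),d); q=np.c_[(P[:,:2]-O)@a,(P[:,:2]-O)@n,P[:,2]]*1000
    b=q[(np.linalg.norm(q[:,:2],axis=1)<26)&(q[:,2]>62)&(q[:,2]<95)]
    if len(b)>30:
        s=least_squares(lambda t:np.linalg.norm(b-t,axis=1)-31,[0,0,59],loss='soft_l1',f_scale=2); print(c,'ball in clamp mm',s.x.round(1),len(b),np.std(s.fun).round(2))
    q=q[(abs(q[:,1])<24)&(q[:,0]>-60)&(q[:,0]<200)]
    for lo,hi in [(79.5,90),(73,79.5),(52,70)]:
        k=(q[:,2]>lo)&(q[:,2]<hi); print(c,lo,[(int(x),int(h)) for h,x in zip(*np.histogram(q[k,0],np.arange(-60,202,2))) if h>2])
    k=(abs(q[:,1])<18)&(q[:,2]>50)&(q[:,2]<71);
E
python3 meas.py; python3 -c "
import cv2;p=cv2.imread('pics/side_last.png');cv2.imwrite('pics/s5.png',cv2.resize(p[160:290,190:340],None,fx=4,fy=4,interpolation=cv2.INTER_CUBIC))"
```

```text
[0.3499934  0.08745772 0.11320443] [ 3.12845604e+00 -2.84130649e-03  1.35145018e+00] [-0.77404177 -0.2975962  -0.68797221] 0.011075820287328637 12.6167
tcp clamp 132.2 -0.3
top ball in clamp mm [-0.4 -0.2 58. ] 361 2.11
top 79.5 [(-48, 3), (-46, 14), (-44, 16), (-42, 16), (-40, 15), (-38, 14), (-36, 15), (-34, 12), (-22, 4), (-20, 6), (-18, 8), (-16, 10), (-14, 14), (-12, 12), (-10, 10), (-8, 10), (-6, 15), (-4, 11), (-2, 12), (0, 11), (2, 13), (4, 14), (6, 11), (8, 10), (10, 15), (12, 12), (14, 11), (16, 10), (18, 7), (20, 7), (74, 9), (76, 13), (78, 16), (80, 14), (82, 16), (84, 14), (86, 3)]
top 73 [(-48, 3), (-34, 6), (-28, 3), (-26, 7), (-24, 8), (-22, 6), (-20, 5), (-18, 6), (-16, 4), (-10, 5), (0, 3), (12, 4), (16, 5), (18, 6), (20, 6), (22, 6), (24, 4), (74, 3), (76, 4)]
top 52 [(-34, 12), (-30, 5), (-28, 4), (-22, 3), (20, 4), (22, 3), (24, 6), (26, 5), (28, 6), (88, 3), (90, 3)]
side ball in clamp mm [-0.5 -0.8 58. ] 254 1.29
side 79.5 [(-46, 9), (-44, 11), (-42, 11), (-40, 12), (-38, 9), (-36, 11), (-34, 14), (-20, 5), (-18, 5), (-16, 5), (-14, 8), (-12, 7), (-10, 7), (-8, 10), (-6, 8), (-4, 9), (-2, 7), (0, 12), (2, 11), (4, 14), (6, 10), (8, 11), (10, 8), (12, 10), (14, 9), (16, 8), (18, 8), (74, 4), (76, 11), (78, 13), (80, 8), (82, 15), (84, 15), (86, 7)]
side 73 [(-34, 15), (-24, 3), (-18, 3), (10, 4), (12, 6), (14, 5), (18, 5), (20, 8), (22, 8), (24, 6), (86, 12), (108, 10), (110, 14), (112, 12), (114, 17), (162, 12), (164, 15), (166, 9), (168, 17)]
side 52 [(-34, 28), (-32, 3), (-28, 3), (16, 4), (18, 5), (20, 6), (22, 7), (24, 6), (26, 12), (28, 14), (30, 3), (86, 32), (110, 3), (114, 27), (116, 3), (118, 7), (120, 15), (122, 9), (124, 8), (126, 11), (128, 11), (130, 13), (132, 11), (134, 9), (136, 15), (138, 9), (140, 11), (142, 10), (144, 11), (146, 11), (148, 10), (150, 14), (152, 9), (154, 13), (156, 13), (158, 11), (168, 21)]
```

View pics/s5.png

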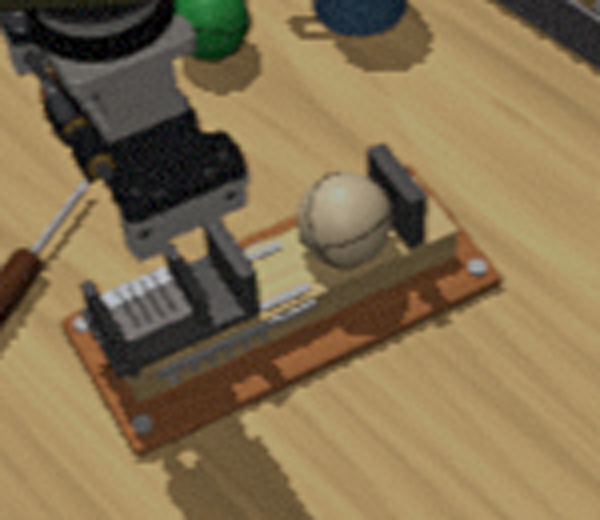

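The ball sits in the hollow (fit 58 mm high, within 1 mm of the seat) and the fingers are over the tab. Press down.

Emit:
carry_out(commands=[1,0,0,-2,0,0,0,1,0,0,-3.5,0,0,0,1,0,0,-4.4,0,0,0,1,0,0,-4.9,0,0,0,1,0,0,-5.4,0,0,0,1,0,0,-5.75,0,0,0,1,0,0,-5.75,0,0,0,1,0,0,-5.75,0,0,0])

```text
time_s: 13.38
ee_pos: [0.3506, 0.0875, 0.0568]
eef_rot: [3.126, -0.003, 1.352]
force: [-1.9, -2.4, 7.8]
grip_width: 0.0004
```

Emit:
carry_out(commands=[1,0.4,-0.09,-0.12,0,0,0,1,0.85,-0.19,-0.12,0,0,0,1,1.3,-0.29,-0.12,0,0,0,1,1.75,-0.39,-0.12,0,0,0,1,2.2,-0.49,-0.12,0,0,0,1,2.65,-0.59,-0.12,0,0,0,1,3.1,-0.69,-0.12,0,0,0,1,3.5,-0.78,-0.12,0,0,0,1,3.8,-0.84,-0.12,0,0,0,1,4.0,-0.89,-0.12,0,0,0,1,4.0,-0.89,-0.12,0,0,0])

```text
time_s: 14.3
ee_pos: [0.3917, 0.0782, 0.0568]
eef_rot: [3.124, -0.003, 1.352]
force: [-1.0, -5.9, 8.4]
grip_width: 0.0003
```

```bash
python3 meas.py
```

```text
[0.39169712 0.07823415 0.05677296] [ 3.12434321 -0.00322303  1.35182161] [-0.98088432 -5.92206723  8.4445078 ] 0.00034927316970166037 14.3
tcp clamp 89.5 -0.4
top ball in clamp mm [-0.6 -0.6 57.9] 362 2.2
top 79.5 [(-48, 5), (-46, 17), (-44, 13), (-42, 15), (-40, 15), (-38, 13), (-36, 19), (-34, 12), (-22, 4), (-20, 9), (-18, 9), (-16, 8), (-14, 9), (-12, 10), (-10, 15), (-8, 12), (-6, 10), (-4, 10), (-2, 12), (0, 14), (2, 15), (4, 13), (6, 10), (8, 14), (10, 11), (12, 13), (14, 11), (16, 8), (18, 3), (20, 3), (32, 14), (34, 16), (36, 15), (38, 10), (40, 8), (42, 11)]
top 73 [(-40, 4), (-34, 5), (-26, 8), (-24, 6), (-22, 9), (-20, 5), (-18, 5), (-16, 6), (-14, 5), (-12, 4), (-2, 4), (6, 4), (10, 4), (12, 3), (14, 4), (16, 8), (18, 8), (20, 10), (22, 7), (24, 4), (26, 3)]
top 52 [(-34, 13), (-30, 3), (-28, 4), (-24, 3), (18, 4), (20, 4), (22, 3), (24, 4), (26, 8), (28, 6)]
side ball in clamp mm [-0.7 -0.9 58.1] 215 1.47
side 79.5 [(-48, 3), (-46, 9), (-44, 11), (-42, 11), (-40, 8), (-38, 12), (-36, 12), (-34, 12), (-20, 4), (-18, 3), (-16, 7), (-14, 7), (-12, 8), (-10, 9), (-8, 8), (-6, 7), (-4, 11), (-2, 8), (0, 10), (2, 9), (4, 14), (6, 11), (8, 12), (10, 9), (12, 8), (14, 4), (16, 3), (98, 6)]
side 73 [(-34, 16), (-24, 3), (-22, 3), (-10, 3), (-2, 3), (8, 3), (12, 3), (14, 5), (18, 3), (20, 4), (98, 4), (120, 3), (122, 14), (124, 11), (126, 15), (128, 10)]
side 52 [(-34, 24), (-28, 3), (-20, 3), (18, 6), (20, 7), (22, 5), (24, 5), (42, 5), (44, 5), (72, 9), (76, 3), (78, 3), (80, 5), (84, 4), (86, 4), (90, 4), (94, 5), (96, 5), (98, 14), (100, 9), (102, 11), (104, 11), (106, 11), (108, 9), (110, 8), (112, 13), (114, 9), (116, 3), (122, 3), (126, 3), (128, 31), (156, 6), (158, 14), (160, 14), (162, 14), (164, 6)]
```

Emit:
carry_out(commands=[1,0.1,-0.02,-0.12,0,0,0,1,0.2,-0.04,-0.12,0,0,0,1,0.3,-0.07,-0.12,0,0,0,1,0.4,-0.09,-0.12,0,0,0,1,0.4,-0.09,-0.12,0,0,0])

```text
time_s: 14.82
ee_pos: [0.3956, 0.0774, 0.0565]
eef_rot: [3.125, -0.003, 1.352]
force: [-7.5, 0.6, 8.3]
grip_width: 0.0006
```

Emit:
carry_out(commands=[1,0.1,-0.02,-0.1,0,0,0,1,0.2,-0.04,-0.1,0,0,0,1,0.3,-0.07,-0.1,0,0,0,1,0.3,-0.07,-0.1,0,0,0])

```text
time_s: 15.15
ee_pos: [0.3985, 0.0769, 0.0563]
eef_rot: [3.125, -0.003, 1.352]
force: [-6.4, 1.0, 8.2]
grip_width: 0.0005
```

```bash
python3 meas.py | cut -c1-600
```

```text
[0.39853545 0.07686658 0.05629527] [ 3.12512746 -0.00340356  1.3518374 ] [-6.42882338  1.01962529  8.17721027] 0.0005177096421895959 15.15
tcp clamp 82.5 -0.5
top ball in clamp mm [-0.5 -0.2 57.9] 363 2.23
top 79.5 [(-48, 6), (-46, 14), (-44, 14), (-42, 16), (-40, 14), (-38, 14), (-36, 16), (-34, 12), (-22, 4), (-20, 7), (-18, 8), (-16, 9), (-14, 11), (-12, 11), (-10, 12), (-8, 13), (-6, 10), (-4, 14), (-2, 15), (0, 11), (2, 13), (4, 14), (6, 12), (8, 12), (10, 14), (12, 12), (14, 11), (16, 7), (18, 5), (20, 5), (30, 11), (32, 11), (34, 6), (36, 6), (38, 5)]
top 73 [(-38, 3), (-34, 7), (-28, 3), (-26, 6), (-24, 8), (-22, 7), (-20, 3), (-18, 7), (-16, 7), (-14, 4), (-12, 4), (-6, 3), (8, 3), (10, 5), (12, 4), (14, 5), (16, 7), (18, 9), (20, 6), (22, 8), (24, 4), (124, 3), (126, 3)]
top 52 [(-34, 14), (-30, 4), (-28, 4), (-26, 4), (22, 3), (24, 7), (26, 8), (28, 4)]
side ball in clamp mm [-0.4 -0.9 57.9] 171 1.26
side 79.5 [(-48, 3), (-46, 9), (-44, 11), (-42, 6), (-40, 12), (-38, 14), (-36, 13), (-34, 11), (-20, 5), (-18, 6), (-16, 4), (-14, 9), (-12, 4), (-10, 9), (-8, 10), (-6, 13), (-4, 7), (-2, 9), (0, 8), (2, 12), (4, 10), (6, 5), (8, 6), (10, 3), (92, 9), (122, 3)]
side 73 [(-34, 14), (-24, 3), (-22, 3), (-18, 3), (-16, 3), (-12, 3), (12, 3), (92, 3), (118, 3), (120, 11), (122, 13), (124, 11), (126, 11)]
side 52 [(-34, 31), (16, 3), (18, 4), (20, 6), (22, 3), (24, 4), (40, 4), (42, 6), (70, 11), (74, 4), (76, 3), (78, 3), (80, 4), (82, 3), (84, 3), (88, 5), (90, 8), (92, 15), (94, 10), (96, 9), (98, 12), (100, 10), (102, 11), (104, 10), (106, 11), (108, 9), (110, 11), (112, 9), (114, 3), (122, 4), (124, 4), (126, 27), (156, 7), (158, 12), (160, 13), (162, 10), (164, 9)]
```

Emit:
carry_out(commands=[1,0.1,-0.02,-0.08,0,0,0,1,0.2,-0.04,-0.08,0,0,0,1,0.3,-0.07,-0.08,0,0,0,1,0.3,-0.07,-0.08,0,0,0])

```text
time_s: 15.58
ee_pos: [0.4012, 0.0764, 0.0563]
eef_rot: [3.126, -0.004, 1.352]
force: [-9.3, 1.6, 10.2]
grip_width: 0.0003
```

Emit:
carry_out(commands=[1,0.1,-0.02,-0.08,0,0,0,1,0.2,-0.04,-0.08,0,0,0,1,0.2,-0.04,-0.08,0,0,0])

```text
time_s: 15.83
ee_pos: [0.4017, 0.0763, 0.0562]
eef_rot: [3.13, -0.003, 1.352]
force: [-18.3, 3.7, 17.4]
grip_width: 0.0002
```

Emit:
carry_out(commands=[1,0.05,-0.01,0.3,0,0,0,1,0.05,-0.01,0.7,0,0,0,1,0.05,-0.01,1.1,0,0,0,1,0,0,1.5,0,0,0,1,-0.3,0.07,2.0,0,0,0,1,-0.6,0.13,4,0,0,0,1,-0.6,0.13,7,0,0,0,1,-0.6,0.13,10,0,0,0,1,-4,10,12,0,0,0,1,-4,14,12,0,0,0,1,-4,18,12,0,0,0,1,-4,20,12,0,0,0])

```text
time_s: 16.83
ee_pos: [0.3648, 0.2414, 0.176]
eef_rot: [3.128, -0.005, 1.351]
force: [0.4, -0.7, -0.3]
grip_width: 0.0008
```

```bash
cat >> meas.py <<'E'
    for r in nets.silhouettes(c,'tab')[:1]:
        T=cloud(c,r['region'],d); t=np.c_[(T[:,:2]-O)@a,(T[:,:2]-O)@n,T[:,2]]*1000; print('tab',r['confidence'],np.median(t,0).round(1))
    k=(abs(q[:,1])<16)&(q[:,0]>78)&(q[:,0]<112); print('tab z',np.percentile(q[k,2],[10,50,90]).round(1))
E
python3 meas.py | cut -c1-700; python3 -c "
import cv2;p=cv2.imread('pics/side_last.png');cv2.imwrite('pics/s6.png',cv2.resize(p[160:290,190:340],None,fx=4,fy=4,interpolation=cv2.INTER_CUBIC))"
```

```text
[0.36478078 0.2414088  0.17597394] [ 3.12777942 -0.00523342  1.3508672 ] [ 0.35964925 -0.7068885  -0.31167849] 0.0008211749868430355 16.8333
tcp clamp 151.1 -153.9
top ball in clamp mm [-0.6 -0.4 58.1] 364 2.07
top 79.5 [(-48, 5), (-46, 16), (-44, 12), (-42, 16), (-40, 14), (-38, 12), (-36, 18), (-34, 15), (-22, 5), (-20, 8), (-18, 11), (-16, 9), (-14, 11), (-12, 11), (-10, 12), (-8, 15), (-6, 10), (-4, 13), (-2, 12), (0, 12), (2, 14), (4, 13), (6, 12), (8, 13), (10, 15), (12, 11), (14, 11), (16, 7), (18, 8), (30, 11), (32, 17), (34, 16), (36, 13), (38, 15), (40, 16), (62, 3), (64, 4), (120, 3), (124, 4)]
top 73 [(-34, 5), (-26, 8), (-24, 7), (-22, 6), (-20, 3), (-18, 5), (-16, 4), (-14, 3), (-12, 5), (-10, 3), (-2, 3), (0, 3), (12, 4), (14, 6), (16, 8), (18, 7), (20, 10), (22, 9), (24, 7), (26, 3), (30, 5), (62, 3), (64, 14), (66, 13), (68, 15), (70, 8), (118, 4), (120, 15), (122, 13), (124, 12), (126, 6)]
top 52 [(-34, 12), (-30, 4), (-28, 3), (20, 3), (22, 3), (24, 4), (26, 8), (28, 4), (42, 9), (46, 3), (48, 7), (50, 3), (56, 3), (60, 3), (70, 5), (72, 7), (74, 13), (76, 13), (78
[... 666 characters left out ...]
0), (38, 13), (40, 11), (42, 8)]
side 73 [(-34, 8), (-32, 4), (-24, 3), (-12, 3), (-6, 3), (8, 3), (12, 3), (16, 5), (18, 6), (20, 7), (22, 9), (24, 4), (40, 5), (42, 10), (64, 12), (66, 12), (68, 13), (70, 13), (120, 13), (122, 12), (124, 11), (126, 14)]
side 52 [(-36, 3), (-34, 25), (-32, 3), (-20, 3), (16, 4), (18, 5), (20, 4), (22, 8), (24, 4), (40, 15), (42, 20), (70, 27), (74, 11), (76, 12), (78, 7), (80, 10), (82, 13), (84, 9), (86, 13), (88, 8), (90, 9), (92, 10), (94, 13), (96, 11), (98, 9), (100, 11), (102, 13), (104, 10), (106, 10), (108, 10), (110, 11), (112, 13), (114, 12), (116, 4), (124, 3), (126, 28), (156, 8), (158, 14), (160, 11), (162, 12), (164, 8)]
tab z [49.8 65.  67.1]
```

View pics/s6.png

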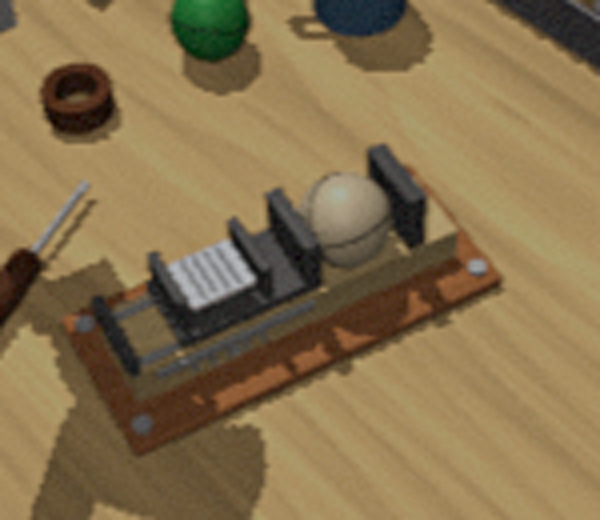

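The picture shows the ball (crop px (345,220)) held between the two jaw plates, the tab plate (210,275) raised, and the gripper clear. The depth readings put the tab at about 65 mm (up; caught on a tooth it would be 59.5) and the jaw at about 0.0405, inside the lock range. I'll let the arm settle, then hand in.

Emit:
carry_out(commands=[1,0,0,0,0,0,0,1,0,0,0,0,0,0,1,0,0,0,0,0,0])

```text
time_s: 17.28
ee_pos: [0.3653, 0.2392, 0.1749]
eef_rot: [3.129, -0.004, 1.352]
force: [-0.8, -0.7, 0.6]
grip_width: 0.0006
```

```bash
python3 -c "
from station import ticket; print(ticket.hand_in())"
```

```text
the job is handed in; nothing more can be done
None
```

The larger ball is clamped in the bench clamp with the jaw locked, and the job was handed in at about 17.3 s of the 58 s allowed. I held the tab down to slide the jaw fully open, set the ball in the hollow and let go. With the tab held down again, I pushed the jaw against the ball until it stopped hard, at about 18 N, and lifted off so the tab sprang up.

Last checks, from the cameras after the gripper had moved clear:
- **Ball:** it sits within about 1 mm of the seat, with its centre measured at about 58 mm height (59 mm is nominal).
- **Jaw:** it stands at about 0.0405 m, inside the 0.0382–0.0414 lock range. That reading is only good to about 1 mm, so the tab height is the better evidence that it locked.
- **Tab:** its top is at about 65 mm, as at the start. Caught on a tooth it would be at about 59.5 mm.
- **Smaller ball and green look-alikes:** I never moved near the smaller ball or touched the green balls. The last camera reading of the smaller ball still had it in its rest.

The slide did not quite go as described: fingertip friction on the tab carried the jaw most of the way. The fingers pushed on a cheek only at the end of closing.

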